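# Clip the spring-hook tester onto the finishing jig's contact post

## Robot

A 7-joint arm with a two-finger parallel gripper is mounted at the origin on the work surface. World frame = base frame: x ahead of the robot, y to its left, z up, the work surface at z = 0. Lengths are in mm, angles in rad, forces in N, time in s.
With the tool pointing down it reaches from about 400 to 850 mm from the base axis. Payload 4.5 kg.
Tool frame: the origin (TCP) lies at the very end of the fingers, on their centre line; the grasp point (between the pads) lies 19 mm behind it (robot.hold_point_z is the distance from the TCP to the grasp point, in mm); z points along the fingers, y is the line along which they close (so a half turn about z gives the same grasp; the last joint's range is limited). The gripper opens to 88 mm and grips with 3 to 60 N. Pads are 18 mm wide; open, the fingers measure 123 mm over their backs; the gripper's body (75 mm by 187 mm) begins 45 mm behind the grasp point.
Start: joints at [1.17, 0.689, -0.195, 1.565, 0.157, 0.902, -0.215], TCP at [263.299, -566.857, 238.743] pointing down, gripper open.
Joint ranges: [-3.01, 3.01], [-0.46, 2.08], [-1.47, 1.51], [0.13, 2.56], [-1, 4.14], [0.04, 2.09], [-2.66, 2.66]. Speed limits (rad/s): [2.57, 2.57, 3.14, 3.14, 3.14, 3.14, 3.14].

## Interface

Orientations are given as a rotation vector (axis times angle).
In Python, from bench import robot, get_image, get_calibration gives the robot as it stands. The module is installed in compiled form; this text tells all that it offers.
- The arm moves only by the tool carry_out, never from a script. Its arguments are lists of equal length, an entry for each row: "dp": the shift along the tool's x, y, z normalised to -1 to 1, where 1 is 0.025 m, a list of three; "dr": the turn, a rotation vector about the tool's x, y, z normalised to -1 to 1, where 1 is 180 degrees, a list of three. A call has 1 to 10 rows; each row shifts and turns the commanded pose from where the row before left it, along the tool's axes as they then stand; what a row does not reach is not made up. A row lasts 1/12 s, in which the tool goes at most 41.7 mm and 7.16 degrees, less where a joint would pass 70% of its speed; a pose out of reach is approached as far as the arm can. A call with a number of a shift or a turn outside -1 to 1 is refused whole. A call with a gripper value outside its range is refused whole. "gripper" is the closure, from 0 (fully open) to 1 (shut), set as the call begins (left out, the last holds). The fingers move at their own pace and stop on an object; "grip_force" is the grip in N (left out, the last holds). Time passes only in rows, so rows that do not move let the fingers close. It gives the time, the measured TCP pose, the force, the opening and the grip force at its end, in the units of the state.
- robot.get_state(): the state, without advancing time (a new reading comes with each control period).
- get_image(name): name is "scene" or "top"; returns (picture, depth): 400x640x3 uint8, red, green, blue; 400x640 float32, mm along the optical axis (not along the pixel's ray), 0 where there is no reading.
- get_calibration(name): a dict with "fx", "fy", "cx", "cy" (pixels), "dist_coeffs" ([k1, k2, p1, p2, k3] as OpenCV has them; the pictures are not rectified), "xyz" and "rotation" of the camera in the world. Camera axes: x right, y down, z forward; pixel columns grow to the right and rows downward; lengths in mm; the calibration is good to about 2 mm. A picture is of the moment at which its call begins. get_calibration takes no time and is no camera call.
- robot.close_job(): hands the job in; it is judged then, once.
The state is a dict: "time": time; "qpos": joint angles; "qvel": joint speeds; "joint_efforts": joint torques, N m; "tool_pos": TCP position; "orientation": TCP orientation; "contact_force": force on the tool from outside, world axes, zero at the start; "wrist_torque": the same for the moment, N m; "gripper_width": finger opening in mm; "finger_force": force on a finger pad.
Only numpy, scipy, OpenCV 4.12 (cv2) and the standard library are available. Lean on these libraries where they do the work, as an engineer would, in place of code of your own. Each camera call takes 0.05 s, during which the arm holds its last target. There are 200 camera calls.

## Task

Take the hook tester from its wooden rack and clip it, upright, onto the mushroom head of the brass contact post on the black finishing jig: with its nose plate on the head, press the red plunger to push the hook out below the head, keep it pressed while you slide the tester sideways until the hook reaches well under the head, then let the plunger come up and let go, so that the spring alone holds it there. Never load the jig or its post with more than 20 N, and leave the hammer, the punch jar and the silver dish where they are.

Things in the scene. Friction and masses are not known exactly. Their poses are not given: they have to be found in the camera images.
- tester: Grabber-probe tester, 90 g, upright in the rack, 73 mm tall. Origin: centre of the underside of its white nose plate (28 mm along x, 24 mm along y, 5 mm thick); z up, x towards the steel hook's shank. Yellow barrel 13 mm wide from z = 5 to 29 mm, red plunger knob above. To press it, the post head must be under the plate's -x part, clear of the hook's foot (head centre at x about -13 mm).
- knob (a point): Centre of the red plunger knob, 56 mm above the nose plate's underside with the plunger out: a block 24 mm (tester's x) by 20 mm (y) by 20 mm high. Grip it by the flats facing +y and -y, upper half. It moves down with the plunger; below it the barrel is slimmer.
- foot_end (a point): End of the hook's foot, at its top face, 1.5 mm from the tester's axis towards +x; 3 mm below the nose plate with the plunger out. Hook and plunger are one piece, so each mm pressed lowers it 1 mm. The foot is 4 mm thick, 10 mm wide (y) and runs from here to x = 12 mm; the shank (4 x 10 mm) rises at x = 8 to 12 mm.
- plunger (a joint): Plunger travel in m: 0 = out (hook drawn in), 0.014 = pressed to a hard stop. Return spring: 3 N at 0, plus 0.3 N per mm. The foot passes below the post head from about 0.005 on; clipped onto the head it reads 0.004. The nose plate must bear on the head while the plunger is pressed.
- seat (a point): Point on the nose plate's underside, 4 mm from its centre towards -x. Sliding the pressed tester towards its own -x (about 9 mm from where the head is just clear of the foot) brings the shank against the head's rim; this point then lies over the post's axis.
- jig: Fixed black base plate 150 x 120 x 12 mm; origin: centre of its underside, x along the 150 mm side. On its +x part a silver dish, 88 mm across, top 18 mm above the bench; 50 mm from the centre towards -x an upright brass contact post on a grey foot (20 mm wide, up to 26 mm above the bench).
- post_axis (a point): On the post's vertical axis, 12 mm above the bench (base plate's top). Shaft 7 mm across; flat round head 24 mm across, 7 mm thick, can be hooked from any side. Its height is set by hand and locked: the head's top is somewhere from 46 to 66 mm above the bench, not measured, so it must be felt. Do not load it above 20 N.
- rack: Fixed wooden parking rack, 90 x 76 mm. Origin: centre of its underside. The tester's nose plate rests at 45 mm above the bench on two blocks 60 mm long (along x) with a 16 mm slot between them in which the hook hangs; brass lips 3 mm high locate it with about 1.5 mm play. The tester lifts straight up.
- hammer: Bystander: chasing hammer lying on the bench, 240 mm long, handle along its x. Not to be moved.
- punch_jar: Bystander: clear jar, 60 mm diameter, 70 mm high, with steel punches standing up to about 95 mm. Origin: centre of its underside. Not to be moved.
- silver_dish: Bystander: shallow silver dish, 110 mm across, 10 mm high, on the bench. Origin: centre of its underside. Not to be moved.

How it is judged (in metres and radians):
On the way, in this order (a step that is already met when the one before it is completed fails the run):
1. the tester is lifted out of its rack (z of tester in the frame of rack above 0.06 m), for 0.1 s.
2. at the post, the plunger is pressed so that the hook reaches below the head (value of joint plunger above 0.0055 m and horizontal distance between seat and post_axis below 0.03 m), for 0.1 s.
At the end, for the whole second after the job is handed in: The tester stands still and upright (within 0.1 rad) with its nose plate on the post head (43 to 69 mm above the bench), its seat point within 5 mm of the post's axis and its hook closed on the underside of the head (plunger between 2.8 and 5.5 mm), held by its spring alone (horizontal distance between seat and post_axis below 0.005 m and value of joint plunger between 0.0028 and 0.0055 m and z of tester in the frame of jig between 0.043 and 0.069 m and angle between tester's own z axis and vertical below 0.1 rad and linear speed of tester below 0.02 m/s); the robot touches nothing.
It fails at once if the jig or its post is loaded with more than 20 N (contact force between jig and anything else above 20 N).
It fails at once if the hammer is moved more than 20 mm (distance of hammer from where it was at the start of the episode above 0.02 m).
It fails at once if the punch jar is moved more than 20 mm (distance of punch_jar from where it was at the start of the episode above 0.02 m).
It fails at once if the silver dish is moved more than 20 mm (distance of silver_dish from where it was at the start of the episode above 0.02 m).
It also fails if it takes over 45 s, if anything falls off the work surface, if the arm or the gripper's body presses on something with over 40 N, if the wrist force passes 120 N, or if a joint passes its speed limit or range.

## Working session

There is one attempt and no reset: what is moved stays moved. The work goes in short steps, Python scripts to look and compute and a tool call to move; the robot and the scene stay as the last step left them, time stands still between calls to the robot, and variables do not carry over. Pictures are saved under pics/ and viewed, at most 10 in all, crops included, and the job is handed in when it is done.

Besides the shell and the picture viewer there is one more tool, called after "Call:" in YAML: its name, and indented under it one key for each argument. carry_out: Moves the arm, as the interface text tells. Scaled input: -1 to 1 covers 0.025 m each way for a shift and 180 degrees each way for a turn. Its arguments: {"type":"object","properties":{"dp":{"type":"array"},"dr":{"type":"array"},"gripper":{"type":"number"},"grip_force":{"type":"number"}},"required":["dp","dr"]}

```bash
mkdir -p pics; cat > h.py <<'E'
import numpy as np,cv2
from scipy.spatial.transform import Rotation as R
from bench import robot,get_image,get_calibration
def cam(n):
    c=get_calibration(n);K=np.array([[c['fx'],0,c['cx']],[0,c['fy'],c['cy']],[0,0,1]])
    r=np.array(c['rotation'],float)
    M=r if r.shape==(3,3) else (R.from_rotvec(r).as_matrix() if r.size==3 else R.from_quat(r).as_matrix())
    return K,np.array(c['dist_coeffs'],float),np.array(c['xyz'],float),M
def cloud(n,d):
    K,D,t,M=cam(n);h,w=d.shape
    uv=np.stack(np.meshgrid(np.arange(w),np.arange(h)),-1).reshape(-1,1,2).astype(np.float32)
    p=cv2.undistortPoints(uv,K,D).reshape(-1,2)
    P=np.c_[p,np.ones(len(p))]*d.reshape(-1,1)
    P=P@M.T+t; P[d.reshape(-1)==0]=np.nan
    return P.reshape(h,w,3)
def ray(n,u,v,z):
    K,D,t,M=cam(n);p=cv2.undistortPoints(np.array([[[u,v]]],np.float32),K,D)[0,0]
    r=M@np.array([p[0],p[1],1]);return t+r*(z-t[2])/r[2]
E
python3 - <<'E'
from h import *
for n in("top","scene"):
    p,d=get_image(n);cv2.imwrite(f"pics/{n}0.png",p[:,:,::-1]);np.savez(f"{n}0.npz",p=p,d=d);c=get_calibration(n);print(c)
s=robot.get_state();print(s)
E
```

```text
{'fx': 408.6472834801086, 'fy': 408.6472834801086, 'cx': 321.87355202066124, 'cy': 200.06461326956816, 'dist_coeffs': array([-0.07582582,  0.        ,  0.        ,  0.        ,  0.        ]), 'xyz': array([ 443.13995194,   -3.06091867, 1290.00475794]), 'rotation': array([-2.22036434,  2.16588373, -0.05710617])}
{'fx': 461.77909306576703, 'fy': 461.77909306576703, 'cx': 319.06754508644605, 'cy': 202.00186192901597, 'dist_coeffs': array([0.02431435, 0.        , 0.        , 0.        , 0.        ]), 'xyz': array([ 993.2280707 ,  629.25498851, 1022.31240451]), 'rotation': array([-0.86664873, -2.62200982,  0.96311751])}
{'time': 0.1, 'qpos': array([ 1.16980892,  0.68989659, -0.19449568,  1.56625119,  0.15731652,
        0.9024984 , -0.21512173]), 'qvel': array([ 8.69250415e-04, -3.06229820e-03, -1.84285377e-03, -3.80773326e-03,
        1.47386561e-03,  8.84685015e-07, -1.75298149e-03]), 'joint_efforts': array([-2.26562275e-03, -5.28499925e+01, -1.27113070e+00, -1.53834826e+01,
       -5.25451661e-02,  1.96132823e-03,  1.45063660e-05]), 'tool_pos': array([ 262.96329461, -566.35531203,  237.98883922]), 'orientation': array([-3.06608533e+00, -6.77326527e-01,  7.91286406e-04]), 'contact_force': array([ 0.34680113,  0.35418067, -0.37285991]), 'wrist_torque': array([0.00738244, 0.00842412, 0.02426865]), 'finger_force': 0.0, 'gripper_width': 88.265527234689}
```

View pics/top0.png

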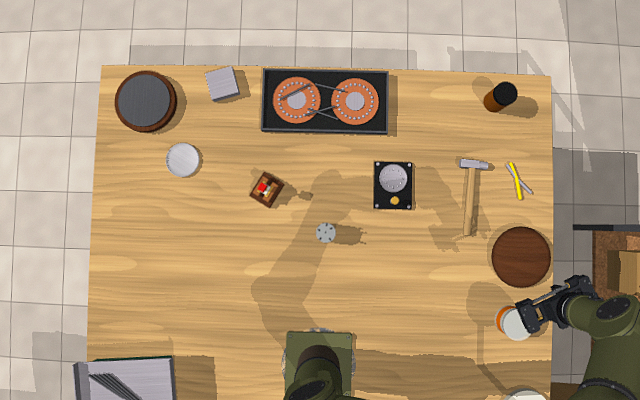

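View pics/scene0.png

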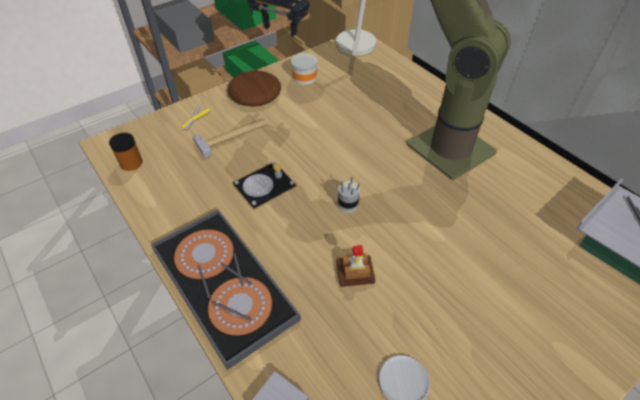

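The top view shows the rack with the red knob at about (265,188), the jig at (394,185) with its post at (395,200), the jar at (326,232) and the hammer at (470,195). Next I'll measure these and look at enlarged crops.

```bash
cat > m.py <<'E'
from h import *
t=np.load("top0.npz");s=np.load("scene0.npz")
def blob(n,f,box,name):
    p=f['p'];hsv=cv2.cvtColor(p,cv2.COLOR_RGB2HSV);C=cloud(n,f['d']);x0,y0,x1,y1=box
    m=np.zeros(p.shape[:2],bool)
    H,S,V=[hsv[...,i].astype(int) for i in range(3)]
    sel={'red':((H<6)|(H>174))&(S>170)&(V>90),'brass':(H>15)&(H<30)&(S>110)&(V>110),'black':(V<45),'brown':(H<18)&(S>100)&(V<150),'white':(S<40)&(V>150),'yellow':(H>22)&(H<34)&(S>140)}[name]
    m[y0:y1,x0:x1]=sel[y0:y1,x0:x1]
    v,u=np.nonzero(m);
    if len(u)==0: print(n,name,'none');return
    P=C[m];print(n,name,len(u),'uv',u.mean().round(1),v.mean().round(1),'med',np.nanmedian(P,0).round(1),'z',np.nanpercentile(P[:,2],[5,50,95]).round(1))
    rr=cv2.minAreaRect(np.c_[u,v].astype(np.float32));print('  rect',rr)
    return m
bt=(245,165,290,212);bj=(370,155,418,215)
for nm in('red','brown','white','yellow'):blob('top',t,bt,nm)
for nm in('brass','black'):blob('top',t,bj,nm)
for nm in('red','white','yellow'):blob('scene',s,(330,235,380,290),nm)
blob('scene',s,(270,155,290,185),'brass')
a=cv2.resize(t['p'][160:215,240:295],(400,400),interpolation=cv2.INTER_CUBIC);b=cv2.resize(t['p'][155:215,365:425],(400,400),interpolation=cv2.INTER_CUBIC)
c=cv2.resize(s['p'][235:295,325:385],(400,300)[:1]*2,interpolation=cv2.INTER_CUBIC);
c=c[:,:400][:400];d=cv2.resize(s['p'][150:215,230:295],(400,400),interpolation=cv2.INTER_CUBIC)
im=np.vstack([np.hstack([a,b]),np.hstack([c,d])]);im=cv2.resize(im,(600,600))
cv2.imwrite("pics/crop0.png",im[:,:,::-1])
E
python3 m.py
```

```text
top red 51 uv 261.9 186.7 med [540.5 174.6 110.6] z [104.5 110.6 114.1]
  rect ((261.800048828125, 186.90000915527344), (6.7082037925720215, 7.155416965484619), 26.56505012512207)
top brown 587 uv 270.4 190.0 med [537.4 159.9  18.8] z [-3.  18.8 45.6]
  rect ((271.6922912597656, 191.53846740722656), (36.96234893798828, 30.760610580444336), 29.744882583618164)
top white 18 uv 266.3 190.6 med [533.3 169.4  49.4] z [45.6 49.4 52.3]
  rect ((266.6393737792969, 190.5327911376953), (2.4327006340026855, 8.450433731079102), 39.80556869506836)
top yellow none
top brass 1103 uv 394.8 184.4 med [ 564.8 -229.6   -0. ] z [-4.5 -0.  14.1]
  rect ((393.4999694824219, 184.49998474121094), (46.99999237060547, 58.99999237060547), -0.0)
top black 956 uv 392.5 189.3 med [ 539.4 -216.5   11.6] z [ 7.5 11.6 15.6]
  rect ((392.5, 185.0), (46.0, 37.0), 90.0)
scene red 82 uv 357.4 250.1 med [546.2 180.8 108.6] z [ 98.7 108.6 111.7]
  rect ((357.5, 250.0), (8.0, 9.0), 90.0)
scene white 45 uv 357.7 263.6 med [543.  184.2  48.8] z [45.  48.8 56.7]
  rect ((357.0, 261.5), (9.0, 10.0), 90.0)
scene yellow 10 uv 356.2 260.5 med [547.2 181.6  64.5] z [58.1 64.5 70. ]
  rect ((356.0, 260.5), (3.0, 2.0), 90.0)
scene brass 50 uv 277.4 166.9 med [ 516.9 -216.9   51.6] z [12.5 51.6 54.2]
  rect ((277.6153564453125, 166.92306518554688), (7.211102485656738, 7.211102485656738), 56.3099365234375)
```

View pics/crop0.png

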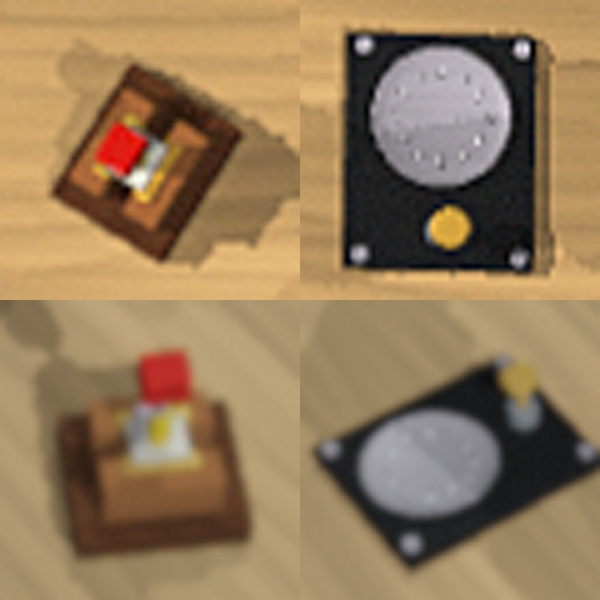

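```bash
cat > m2.py <<'E'
from m import *
print('----')
m=blob('top',t,(385,191,403,208),'brass'); v,u=np.nonzero(m)
for z in(46,52,56,60,66):print(z,ray('top',u.mean(),v.mean(),z).round(1))
C=cloud('top',t['d']);print('head z top cam',np.nanmedian(C[m],0).round(1))
ms=blob('scene',s,(270,155,290,185),'brass');Cs=cloud('scene',s['d'])
print(sorted(np.round(Cs[ms][:,2]).astype(int)))
vs,us=np.nonzero(ms&(Cs[...,2]>44));print('scene head uv',us.mean(),vs.mean(),[ray('scene',us.mean(),vs.mean(),z).round(1) for z in(50,54,58)])
# jig
mb=blob('top',t,bj,'black')
for c in cv2.boxPoints(cv2.minAreaRect(np.c_[np.nonzero(mb)[1],np.nonzero(mb)[0]].astype(np.float32))):print('jigcorner',ray('top',*c,12).round(1))
# knob
mr=blob('top',t,bt,'red');v,u=np.nonzero(mr&(C[...,2]>100));print('knob top',ray('top',u.mean(),v.mean(),111).round(1), 'pts',np.nanmean(C[mr],0).round(1))
mr=blob('scene',s,(330,235,380,290),'red');print('knob scene pts',np.nanmean(Cs[mr],0))
# rack points: high z
for n,CC in(('top',C),('scene',Cs)):
  q=CC.reshape(-1,3);near=np.hypot(q[:,0]-540,q[:,1]-172)<65
  for lo,hi in((6,36),(36,50)):
    k=q[near&(q[:,2]>lo)&(q[:,2]<hi)];r=cv2.minAreaRect(k[:,:2].astype(np.float32));print(n,lo,len(k),np.round(r[0],1),np.round(r[1],1),r[2])
# scene cloud colours of tester between
p=s['p'];k=(np.hypot(Cs[...,0]-541,Cs[...,1]-174)<28)&(Cs[...,2]>44)&(Cs[...,2]<102)
for v,u in zip(*np.nonzero(k)):
  if 250<=v<=270: print(u,v,Cs[v,u].round(0).astype(int),p[v,u])
E
python3 m2.py | sed -n '/----/,$p'
python3 - <<'E'
import cv2
a=cv2.imread('pics/scene0.png')[240:285,335:380];b=cv2.imread('pics/top0.png')[167:212,245:290]
import numpy as np
cv2.imwrite('pics/crop1.png',np.hstack([cv2.resize(x,(400,400),interpolation=cv2.INTER_LANCZOS4) for x in(a,b)]))
E
```

```text
----
top brass 55 uv 394.4 200.0 med [ 515.5 -221.6   52.6] z [13.4 52.6 57. ]
  rect ((394.5, 200.0), (8.0, 7.0), 90.0)
46 [ 515.9 -221.7   46. ]
52 [ 515.6 -220.6   52. ]
56 [ 515.3 -219.9   56. ]
60 [ 515.1 -219.2   60. ]
66 [ 514.7 -218.2   66. ]
head z top cam [ 515.5 -221.6   52.6]
scene brass 50 uv 277.4 166.9 med [ 516.9 -216.9   51.6] z [12.5 51.6 54.2]
  rect ((277.6153564453125, 166.92306518554688), (7.211102485656738, 7.211102485656738), 56.3099365234375)
[np.int64(-9223372036854775808), np.int64(8), np.int64(9), np.int64(12), np.int64(13), np.int64(14), np.int64(32), np.int64(34), np.int64(35), np.int64(37), np.int64(43), np.int64(47), np.int64(47), np.int64(47), np.int64(50), np.int64(50), np.int64(50), np.int64(51), np.int64(51), np.int64(51), np.int64(51), np.int64(51), np.int64(51), np.int64(51), np.int64(51), np.int64(52), np.int64(52), np.int64(52), np.int64(52), np.int64(52), np.int64(52), np.int64(53), np.int64(53), np.int64(53), np.int64(53), np.int64(53), np.int64(53), np.int64(53), np.int64(53), np.int64(53), np.int64(54), np.int64(54), np.int64(54), np.int64(
[... 8266 characters left out ...]
] [171 144  83]
360 268 [546 196  47] [174 145  81]
361 268 [543 197  45] [173 144  80]
362 268 [542 199  48] [171 141  77]
363 268 [540 200  47] [171 140  75]
364 268 [537 201  46] [168 133  73]
352 269 [564 187  48] [156 126  67]
353 269 [560 187  44] [156 125  67]
354 269 [559 189  46] [155 124  67]
355 269 [556 190  45] [154 123  68]
356 269 [555 192  47] [153 120  65]
357 269 [553 193  46] [155 120  66]
359 269 [549 196  45] [159 122  69]
360 269 [547 198  46] [158 120  67]
355 270 [559 192  45] [136  98  57]
357 270 [554 195  44] [143 101  60]
360 270 [549 200  46] [151 106  64]m2.py:7: RuntimeWarning: invalid value encountered in cast
  print(sorted(np.round(Cs[ms][:,2]).astype(int)))
```

View pics/crop1.png

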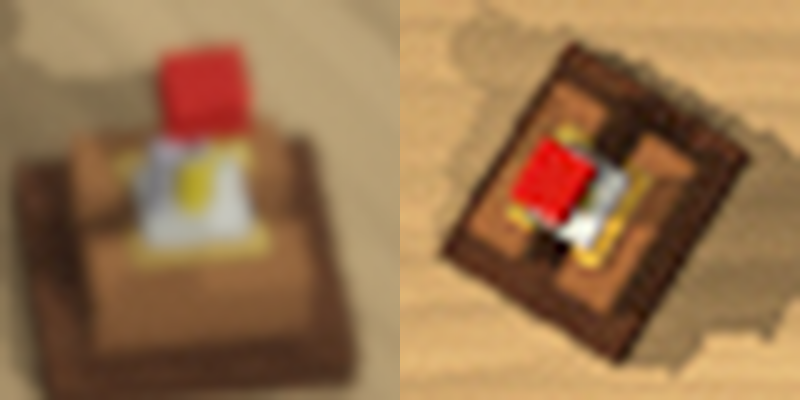

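The grey steel shank shows left of the yellow barrel in the scene crop, and upper right of the knob in the top crop. So the tester's +x points at about -30° in the world. The rack also measures about -30°, so I'll plan the approach from that.

```bash
cat >> h.py <<'E'
YAW=np.deg2rad(-30);TX=np.array([np.cos(YAW),np.sin(YAW),0]);TY=np.array([-np.sin(YAW),np.cos(YAW),0])
def st():
    s=robot.get_state();r=R.from_rotvec(s['orientation']);return s,np.array(s['tool_pos']),r
def rows(goal):
    s,p,r=st();print('tool axes',r.as_matrix().round(3).tolist(),'tcp',p.round(1));d=r.inv().apply(np.array(goal)-p);print('shift tool mm',d.round(1),'units',(d/25).round(2))
E
python3 - <<'E'
from h import *
s,p,r=st()
for sg in(1,-1):
    y=sg*TY;z=np.array([0,0,-1.]);M=np.c_[np.cross(y,z),y,z];print(sg,(r.inv()*R.from_matrix(M)).as_rotvec()/np.pi)
rows([541.5,176,170])
E
```

```text
1 [-3.51209683e-04 -5.48224989e-04 -6.94920935e-01]
-1 [-4.63183589e-04  2.96729563e-04  3.05078802e-01]
tool axes [[0.907, 0.421, -0.001], [0.421, -0.907, 0.001], [-0.0, -0.002, -1.0]] tcp [ 263.  -566.4  238. ]
shift tool mm [ 565.4 -555.8   68.8] units [ 22.61 -22.23   2.75]
```

Call:
carry_out:
  dp:
    - [0, 0, 0]
    - [0, 0, 0]
    - [0, 0, 0]
    - [0, 0, 0]
    - [0, 0, 0]
    - [0, 0, 0]
    - [0, 0, 0]
    - [0, 0, 0]
  dr:
    - [0, 0, 0.0381]
    - [0, 0, 0.0381]
    - [0, 0, 0.0381]
    - [0, 0, 0.0381]
    - [0, 0, 0.0381]
    - [0, 0, 0.0381]
    - [0, 0, 0.0381]
    - [0, 0, 0.0384]
  gripper: 0

```text
time: 0.77
tool_pos: [263.2, -566.5, 238.3]
orientation: [-3.031, 0.822, 0.001]
contact_force: [-0.4, 0.7, -0.2]
gripper_width: 87.8
finger_force: 0.0
```

```bash
python3 -c "
from h import *
rows([541.5,176,170]);print(robot.get_state()['qpos'].round(2))"
```

```text
tool axes [[0.863, -0.505, -0.0], [-0.505, -0.863, 0.001], [-0.001, -0.001, -1.0]] tcp [ 263.2 -566.5  238.3]
shift tool mm [-134.8 -781.3   68.8] units [ -5.39 -31.25   2.75]
[ 1.01  0.69  0.09  1.58 -0.07  0.88 -0.97]
```

Call:
carry_out:
  dp:
    - [-0.17, -0.98, 0]
    - [-0.17, -0.98, 0]
    - [-0.17, -0.98, 0]
    - [-0.17, -0.98, 0]
    - [-0.17, -0.98, 0]
    - [-0.17, -0.98, 0]
    - [-0.17, -0.98, 0]
    - [-0.17, -0.98, 0]
    - [-0.17, -0.98, 0]
    - [-0.17, -0.98, 0]
  dr:
    - [0, 0, 0]
    - [0, 0, 0]
    - [0, 0, 0]
    - [0, 0, 0]
    - [0, 0, 0]
    - [0, 0, 0]
    - [0, 0, 0]
    - [0, 0, 0]
    - [0, 0, 0]
    - [0, 0, 0]

```text
time: 1.6
tool_pos: [349.1, -332.1, 238.5]
orientation: [-3.034, 0.813, 0.001]
contact_force: [0.4, 0.3, -0.5]
gripper_width: 88.0
finger_force: 0.0
```

Call:
carry_out:
  dp:
    - [-0.17, -0.98, 0]
    - [-0.17, -0.98, 0]
    - [-0.17, -0.98, 0]
    - [-0.17, -0.98, 0]
    - [-0.17, -0.98, 0]
    - [-0.17, -0.98, 0]
    - [-0.17, -0.98, 0]
    - [-0.17, -0.98, 0]
    - [-0.17, -0.98, 0]
    - [-0.17, -0.98, 0]
  dr:
    - [0, 0, 0]
    - [0, 0, 0]
    - [0, 0, 0]
    - [0, 0, 0]
    - [0, 0, 0]
    - [0, 0, 0]
    - [0, 0, 0]
    - [0, 0, 0]
    - [0, 0, 0]
    - [0, 0, 0]

```text
time: 2.43
tool_pos: [434.8, -98.7, 238.6]
orientation: [3.034, -0.813, -0.001]
contact_force: [0.7, 0.3, -0.0]
gripper_width: 88.1
finger_force: 0.0
```

Call:
carry_out:
  dp:
    - [-0.17, -0.98, 0]
    - [-0.17, -0.98, 0]
    - [-0.17, -0.98, 0]
    - [-0.17, -0.98, 0]
    - [-0.17, -0.98, 0]
    - [-0.17, -0.98, 0]
    - [-0.17, -0.98, 0]
    - [-0.17, -0.98, 0]
    - [-0.17, -0.98, 0]
    - [-0.17, -0.98, 0]
  dr:
    - [0, 0, 0]
    - [0, 0, 0]
    - [0, 0, 0]
    - [0, 0, 0]
    - [0, 0, 0]
    - [0, 0, 0]
    - [0, 0, 0]
    - [0, 0, 0]
    - [0, 0, 0]
    - [0, 0, 0]

```text
time: 3.27
tool_pos: [520.4, 134.7, 238.4]
orientation: [3.034, -0.813, -0.001]
contact_force: [0.6, -0.6, -0.9]
gripper_width: 88.1
finger_force: 0.0
```

Call:
carry_out:
  dp:
    - [0, 0, 0]
    - [0, 0, 0]
  dr:
    - [0, 0, 0]
    - [0, 0, 0]

```text
time: 3.43
tool_pos: [520.2, 134.9, 238.2]
orientation: [3.036, -0.808, -0.001]
contact_force: [0.2, -1.0, 0.4]
gripper_width: 87.6
finger_force: 0.0
```

```bash
python3 -c "
from h import *
rows([541.5,176,170]);print(robot.get_state()['qpos'].round(2),st()[2].as_rotvec())"
```

```text
tool axes [[0.868, -0.497, -0.001], [-0.497, -0.868, 0.0], [-0.001, 0.0, -1.0]] tcp [520.2 134.9 238.2]
shift tool mm [ -1.9 -46.3  68.2] units [-0.08 -1.85  2.73]
[-0.46  0.58  0.19  1.84 -0.16  0.73 -2.27] [ 3.03571742e+00 -8.08383906e-01 -1.11561483e-03]
```

Call:
carry_out:
  dp:
    - [-0.04, -0.92, 0]
    - [-0.04, -0.93, 0]
    - [0, 0, 1]
    - [0, 0, 1]
    - [0, 0, 1]
    - [0, 0, 1]
    - [0, 0, 1]
    - [0, 0, 0.5]
    - [0, 0, 0.5]
    - [0, 0, 0]
  dr:
    - [0, 0, 0]
    - [0, 0, 0]
    - [0, 0, 0]
    - [0, 0, 0]
    - [0, 0, 0]
    - [0, 0, 0]
    - [0, 0, 0]
    - [0, 0, 0]
    - [0, 0, 0]
    - [0, 0, 0]

```text
time: 4.27
tool_pos: [539.9, 172.0, 86.5]
orientation: [3.03, -0.815, -0.006]
contact_force: [-0.5, -0.3, -0.2]
gripper_width: 88.1
finger_force: 0.0
```

```bash
python3 - <<'E'
from h import *
rows([541.5,176,87])
for n,b in(("top",(167,237)),("scene",(225,325))):
    p,d=get_image(n);v,u=b;cv2.imwrite(f'pics/{n}1.png',p[:,:,::-1])
a=cv2.imread('pics/top1.png')[155:215,230:290];b=cv2.imread('pics/scene1.png')[225:285,325:385]
cv2.imwrite('pics/c1.png',np.hstack([cv2.resize(x,(400,400),interpolation=cv2.INTER_CUBIC) for x in(a,b)]))
E
```

```text
tool axes [[0.865, -0.502, -0.005], [-0.502, -0.865, -0.003], [-0.003, 0.005, -1.0]] tcp [539.9 172.   86.5]
shift tool mm [-0.6 -4.2 -0.6] units [-0.02 -0.17 -0.02]
```

View pics/c1.png

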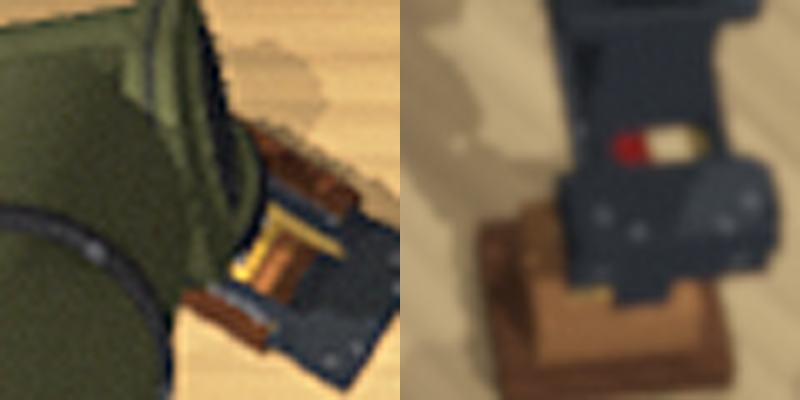

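The knob's red shows inside the finger's window in the scene crop at about (630,150), between the open fingers. I'll check the scene camera's bias against the known finger position.

```bash
python3 - <<'E'
from h import *
s,p,r=st();m=r.as_matrix()
def proj(n,P):
    K,D,t,M=cam(n);return cv2.projectPoints((M.T@(np.array(P)-t)).reshape(1,3),np.zeros(3),np.zeros(3),K,D)[0].ravel()
for k in(44,50,60):
    q=proj('scene',p-m[:,1]*k);print('tip',k,q.round(1),'crop',((q-[325,225])*6.67+[400,0]).round(0))
t=np.load('scene0.npz');hsv=cv2.cvtColor(t['p'],cv2.COLOR_RGB2HSV).astype(int);H,S,V=hsv[...,0],hsv[...,1],hsv[...,2]
mk=((H<6)|(H>174))&(S>140)&(V>90);mk[:235]=0;mk[290:]=0;mk[:,:330]=0;mk[:,380:]=0
v,u=np.nonzero(mk);print('red u',u.min(),u.max(),'v',v.min(),v.max(),[ (x,u[v==x].min(),u[v==x].max()) for x in sorted(set(v))])
for c in([540.7,175],[541.5,176],[543.5,178.5]):
    P=[];
    for a in(-12,12):
        for b in(-10,10):
            for z in(91,111):P.append(proj('scene',np.r_[np.array(c)+a*TX[:2]+b*TY[:2],z]))
    P=np.array(P);print(c,P.min(0).round(1),P.max(0).round(1))
E
```

```text
tip 44 [359.4 266.7] crop [630. 278.]
tip 50 [359.9 268.8] crop [633. 292.]
tip 60 [360.6 272.5] crop [637. 317.]
red u 353 362 v 246 255 [(np.int64(246), np.int64(354), np.int64(361)), (np.int64(247), np.int64(353), np.int64(361)), (np.int64(248), np.int64(353), np.int64(361)), (np.int64(249), np.int64(353), np.int64(362)), (np.int64(250), np.int64(353), np.int64(362)), (np.int64(251), np.int64(353), np.int64(362)), (np.int64(252), np.int64(353), np.int64(362)), (np.int64(253), np.int64(353), np.int64(362)), (np.int64(254), np.int64(353), np.int64(361)), (np.int64(255), np.int64(355), np.int64(357))]
[540.7, 175] [351.7 242.6] [363.4 255.1]
[541.5, 176] [351.7 243. ] [363.5 255.5]
[543.5, 178.5] [351.7 244.1] [363.5 256.6]
```

Call:
carry_out:
  dp:
    - [0.04, -0.17, -0.02]
    - [0, 0, 0]
  dr:
    - [0, 0, 0]
    - [0, 0, 0]

```text
time: 4.53
tool_pos: [546.2, 178.2, 90.4]
orientation: [-3.033, 0.813, -0.004]
contact_force: [-0.5, 0.8, 0.6]
gripper_width: 88.5
finger_force: 0.0
```

Call:
carry_out:
  dp:
    - [0, 0, 0]
    - [0, 0, 0]
    - [0, 0, 0]
    - [0, 0, 0]
    - [0, 0, 0]
    - [0, 0, 0]
    - [0, 0, 0]
    - [0, 0, 0]
  dr:
    - [0, 0, 0]
    - [0, 0, 0]
    - [0, 0, 0]
    - [0, 0, 0]
    - [0, 0, 0]
    - [0, 0, 0]
    - [0, 0, 0]
    - [0, 0, 0]
  gripper: 1
  grip_force: 25

```text
time: 5.2
tool_pos: [544.8, 177.6, 89.2]
orientation: [3.034, -0.813, 0.0]
contact_force: [0.2, 0.3, 0.4]
gripper_width: 37.0
finger_force: 0.0
```

```bash
python3 -c "
from h import *
rows([541.5,176,87]);print(robot.get_state())"
```

```text
tool axes [[0.866, -0.5, -0.0], [-0.5, -0.866, -0.0], [0.0, 0.0, -1.0]] tcp [544.8 177.6  89.2]
shift tool mm [-2.1  3.   2.2] units [-0.08  0.12  0.09]
{'time': 5.2, 'qpos': array([-0.46908618,  0.84372078,  0.12716413,  1.84945085, -0.21412588,
        0.46166188, -2.28650709]), 'qvel': array([ 1.93225472e-03,  1.82231129e-04, -7.02460890e-04,  4.70401529e-04,
       -6.96117381e-05,  1.55007860e-04, -4.41025483e-04]), 'joint_efforts': array([-3.86269094e-03, -5.23218083e+01,  3.30128968e+00, -8.68555337e+00,
        2.29494309e-02, -6.60894904e-02, -2.22097065e-04]), 'tool_pos': array([544.8209905 , 177.58954865,  89.16457799]), 'orientation': array([ 3.03439112e+00, -8.13225417e-01,  1.40190500e-05]), 'contact_force': array([0.16803467, 0.34994794, 0.40928793]), 'wrist_torque': array([ 0.09063411, -0.02300538,  0.01261389]), 'finger_force': 0.0, 'gripper_width': 36.992289235717514}
```

Call:
carry_out:
  dp:
    - [-0.04, 0.1, 0.06]
    - [0, 0, 0]
    - [0, 0, 0]
    - [0, 0, 0]
    - [0, 0, 0]
    - [0, 0, 0]
  dr:
    - [0, 0, 0]
    - [0, 0, 0]
    - [0, 0, 0]
    - [0, 0, 0]
    - [0, 0, 0]
    - [0, 0, 0]

```text
time: 5.7
tool_pos: [542.6, 176.0, 87.6]
orientation: [3.034, -0.813, -0.0]
contact_force: [0.0, 1.5, -0.8]
gripper_width: 19.3
finger_force: 25.0
```

```bash
python3 -c "
from h import *
rows([541.5,176,87]);s=robot.get_state();print(s['contact_force'],s['gripper_width'],s['finger_force'])"
```

```text
tool axes [[0.866, -0.5, -0.0], [-0.5, -0.866, -0.0], [-0.0, 0.0, -1.0]] tcp [542.6 176.   87.6]
shift tool mm [-1.   0.6  0.6] units [-0.04  0.02  0.03]
[ 0.00306255  1.53255368 -0.76710995] 19.251001229468446 24.99964074591844
```

Call:
carry_out:
  dp:
    - [0, 0, -0.3]
    - [0, 0, -0.4]
    - [0, 0, -0.6]
    - [0, 0, -0.6]
    - [0, 0, -0.6]
    - [0, 0, 0]
    - [0, 0, 0]
    - [0, 0, 0]
  dr:
    - [0, 0, 0]
    - [0, 0, 0]
    - [0, 0, 0]
    - [0, 0, 0]
    - [0, 0, 0]
    - [0, 0, 0]
    - [0, 0, 0]
    - [0, 0, 0]

```text
time: 6.37
tool_pos: [542.4, 176.0, 150.1]
orientation: [3.034, -0.813, -0.001]
contact_force: [0.7, -0.2, -0.6]
gripper_width: 20.2
finger_force: 25.0
```

```bash
python3 - <<'E'
from h import *
s=robot.get_state();print(s['contact_force'],s['gripper_width'],s['finger_force'])
p,d=get_image('scene');pt,dt=get_image('top');np.savez('s2.npz',p=p,d=d,pt=pt,dt=dt)
tcp=st()[1];print(tcp)
def proj(n,P):
    K,D,t,M=cam(n);return cv2.projectPoints((M.T@(np.array(P)-t)).reshape(1,3),np.zeros(3),np.zeros(3),K,D)[0].ravel()
c=proj('scene',tcp-[0,0,25]).round().astype(int);ct=proj('top',tcp-[0,0,42]).round().astype(int);print(c,ct)
f=lambda q,c:cv2.resize(q[c[1]-30:c[1]+30,c[0]-30:c[0]+30],(400,400),interpolation=cv2.INTER_CUBIC)
cv2.imwrite('pics/c2.png',np.hstack([f(p,c),f(pt,ct)])[:,:,::-1])
rows([515.6,-220,150])
E
```

```text
[ 0.66724326 -0.22680201 -0.5949796 ] 20.22484787304322 24.999587642087135
[542.05659502 175.82051179 149.46043135]
[358 244] [262 186]
tool axes [[0.866, -0.5, -0.002], [-0.5, -0.866, -0.001], [-0.001, 0.001, -1.0]] tcp [542.1 175.8 149.5]
shift tool mm [ 1.75e+02  3.56e+02 -3.00e-01] units [ 7.000e+00  1.424e+01 -1.000e-02]
```

View pics/c2.png

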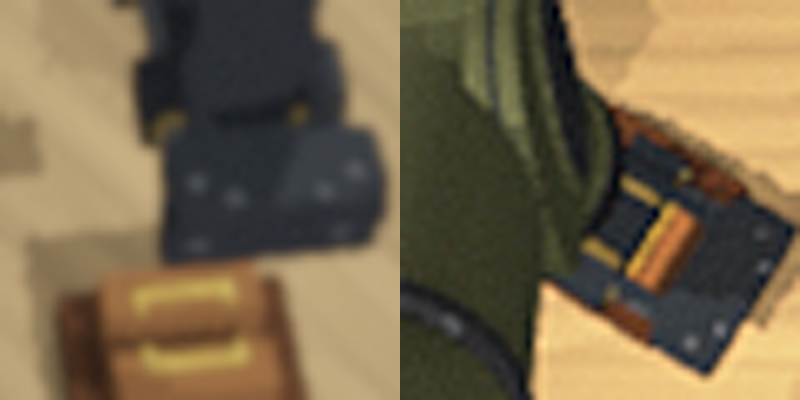

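The tester has left the rack, and the empty lips show at about (185,292) and (195,355) in the crop. It's hidden behind the near finger. I'll use the lips to estimate where it sits in the grip along x.

```bash
python3 - <<'E'
from h import *
z=np.load('s2.npz');g=np.array([542.4,176,0])
for n,im,dd in(('scene',z['p'],z['d']),('top',z['pt'],z['dt'])):
    hsv=cv2.cvtColor(im,cv2.COLOR_RGB2HSV).astype(int);C=cloud(n,dd)
    m=(hsv[...,0]>20)&(hsv[...,0]<32)&(hsv[...,1]>120)&(hsv[...,2]>110)&(np.hypot(C[...,0]-542,C[...,1]-177)<32)&(abs(C[...,2]-47)<8)
    v,u=np.nonzero(m);Q=np.array([ray(n,a,b,48) for a,b in zip(u,v)])-g if len(u) else []
    if len(u):
        x=Q@TX;y=Q@TY;print(n,len(u),'x',np.percentile(x,[2,50,98]).round(1),'y',np.percentile(y,[2,98]).round(1))
    # rack whole base outline dark brown & blocks
    q=C.reshape(-1,3);k=q[(np.hypot(q[:,0]-542,q[:,1]-177)<60)&(q[:,2]>38)&(q[:,2]<52)]-g
    k=k[np.isfinite(k).all(1)];print(' blocks x',np.percentile(k@TX,[2,98]).round(1),'y',np.percentile(k@TY,[2,98]).round(1))
E
```

```text
scene 58 x [-17.8  -1.1  17.8] y [-15.4  20. ]
 blocks x [-29.2  28.7] y [-24.7  31.3]
top 1 x [-0.5 -0.5 -0.5] y [-16.5 -16.5]
 blocks x [-21.9  14.6] y [-29.  -16.7]
```

Call:
carry_out:
  dp:
    - [0.2, 0.36, 0]
    - [0.35, 0.7, 0]
    - [0.4, 0.75, 0]
    - [0.4, 0.75, 0]
    - [0.4, 0.75, 0]
    - [0.4, 0.75, 0]
    - [0.4, 0.75, 0]
    - [0.4, 0.75, 0]
    - [0.4, 0.75, 0]
    - [0.4, 0.75, 0]
  dr:
    - [0, 0, 0]
    - [0, 0, 0]
    - [0, 0, 0]
    - [0, 0, 0]
    - [0, 0, 0]
    - [0, 0, 0]
    - [0, 0, 0]
    - [0, 0, 0]
    - [0, 0, 0]
    - [0, 0, 0]

```text
time: 7.3
tool_pos: [534.8, -25.8, 149.7]
orientation: [3.033, -0.814, -0.002]
contact_force: [-0.3, -0.7, -0.9]
gripper_width: 19.9
finger_force: 25.0
```

Call:
carry_out:
  dp:
    - [0.4, 0.75, 0]
    - [0.4, 0.75, 0]
    - [0.4, 0.75, 0]
    - [0.4, 0.75, 0]
    - [0.4, 0.75, 0]
    - [0.4, 0.75, 0]
    - [0.4, 0.75, 0]
    - [0.4, 0.75, 0]
    - [0.3, 0.5, 0]
    - [0.15, 0.25, 0]
  dr:
    - [0, 0, 0]
    - [0, 0, 0]
    - [0, 0, 0]
    - [0, 0, 0]
    - [0, 0, 0]
    - [0, 0, 0]
    - [0, 0, 0]
    - [0, 0, 0]
    - [0, 0, 0]
    - [0, 0, 0]

```text
time: 8.13
tool_pos: [528.8, -219.4, 149.7]
orientation: [3.031, -0.819, -0.001]
contact_force: [0.6, -0.5, -0.7]
gripper_width: 20.0
finger_force: 25.0
```

Call:
carry_out:
  dp:
    - [0, 0, 0]
    - [0, 0, 0]
    - [0, 0, 0]
  dr:
    - [0, 0, 0]
    - [0, 0, 0]
    - [0, 0, 0]

```text
time: 8.38
tool_pos: [530.2, -213.9, 149.9]
orientation: [-3.034, 0.81, 0.001]
contact_force: [-0.5, 0.6, -1.5]
gripper_width: 19.3
finger_force: 25.0
```

```bash
python3 - <<'E'
from h import *
rows([527.8,-225.5,125])
s=robot.get_state();print(s['contact_force'],s['gripper_width'],s['qpos'].round(2))
p,d=get_image('scene');pt,dt=get_image('top');np.savez('s3.npz',p=p,d=d,pt=pt,dt=dt)
a=p[130:190,245:325];cv2.imwrite('pics/c3.png',cv2.resize(a,(800,600),interpolation=cv2.INTER_CUBIC)[:,:,::-1])
E
```

```text
tool axes [[0.867, -0.499, -0.001], [-0.499, -0.867, 0.001], [-0.001, -0.001, -1.0]] tcp [ 530.2 -213.9  149.9]
shift tool mm [ 3.7 11.3 24.9] units [0.15 0.45 1.  ]
[-0.54325034  0.62358593 -1.53079102] 19.30366942993452 [ 0.27  0.74  0.05  1.82 -0.07  0.59 -1.73]
```

View pics/c3.png

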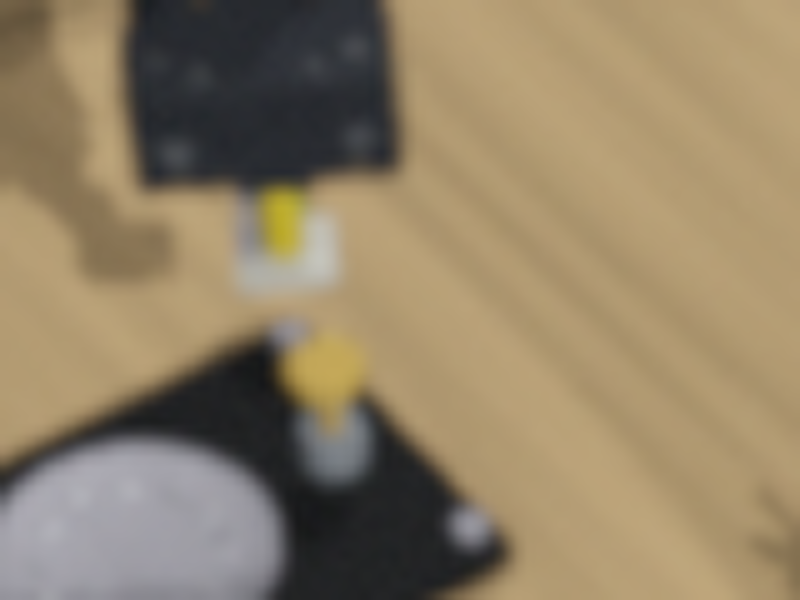

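The scene crop shows the tester upright in the grip with its white plate at about (288,255). The post head is below it at (322,365). I'll work out the offset between them in this one camera.

```bash
python3 - <<'E'
from h import *
z=np.load('s3.npz');p=z['p'];C=cloud('scene',z['d']);hsv=cv2.cvtColor(p,cv2.COLOR_RGB2HSV).astype(int)
tcp=np.array([530.2,-213.9,149.9])
def proj(n,P):
    K,D,t,M=cam(n);return cv2.projectPoints((M.T@(np.array(P)-t)).reshape(1,3),np.zeros(3),np.zeros(3),K,D)[0].ravel()
w=(hsv[...,1]<75)&(hsv[...,2]>140);w[:150]=0;w[161:]=0;w[:,:266]=0;w[:,282:]=0
for v in range(150,161):
    u=np.nonzero(w[v])[0]
    if len(u):print(v,u.min(),u.max(),C[v,u[len(u)//2]].round(0))
# expected outline with tester origin=tcp+a*TX
for a in(0,1,2):
    o=tcp+a*TX-[0,0,42.6];P=np.array([proj('scene',o+x*TX+y*TY+[0,0,h]) for x in(-14,14) for y in(-12,12) for h in(0,5)]);print('a',a,P.min(0).round(1),P.max(0).round(1))
h=(hsv[...,0]>15)&(hsv[...,0]<30)&(hsv[...,1]>110)&(hsv[...,2]>110)&(C[...,2]>40)&(C[...,2]<62);h[:155]=0;h[180:]=0;h[:,:268]=0;h[:,:][:,288:]=0
v,u=np.nonzero(h);print('head u',u.min(),u.max(),'v',v.min(),v.max(),len(u),[(a,u[v==a].min(),u[v==a].max()) for a in sorted(set(v))])
for zt in(50,52,54):
  for q in([516.5,-219],[515.5,-220.5],[518,-216.5]):
    th=np.linspace(0,6.28,40);P=np.array([proj('scene',[q[0]+12*np.cos(a),q[1]+12*np.sin(a),zz]) for a in th for zz in(zt-7,zt)]);print(zt,q,P.min(0).round(1),P.max(0).round(1))
E
```

```text
150 268 268 [ 477. -341.    0.]
151 268 278 [ 517. -219.  110.]
152 268 278 [ 527. -208.  121.]
153 268 278 [ 522. -211.  112.]
154 268 278 [ 529. -205.  116.]
155 268 279 [ 529. -204.  114.]
156 268 279 [ 531. -207.  109.]
157 268 279 [ 535. -202.  111.]
158 268 278 [ 538. -203.  108.]
159 269 277 [ 485. -299.   -2.]
a 0 [267.8 150.3] [278.3 158.2]
a 1 [267.5 150.3] [277.9 158.2]
a 2 [267.1 150.4] [277.6 158.3]
head u 274 281 v 163 169 42 [(np.int64(163), np.int64(277), np.int64(277)), (np.int64(164), np.int64(276), np.int64(280)), (np.int64(165), np.int64(274), np.int64(281)), (np.int64(166), np.int64(274), np.int64(281)), (np.int64(167), np.int64(274), np.int64(281)), (np.int64(168), np.int64(275), np.int64(281)), (np.int64(169), np.int64(276), np.int64(280))]
50 [516.5, -219] [273.5 163.2] [281.7 170.6]
50 [515.5, -220.5] [273.5 162.7] [281.7 170.2]
50 [518, -216.5] [273.5 163.9] [281.8 171.3]
52 [516.5, -219] [273.4 162.7] [281.7 170.1]
52 [515.5, -220.5] [273.4 162.3] [281.7 169.7]
52 [518, -216.5] [273.5 163.4] [281.7 170.8]
54 [516.5, -219] [273.4 162.2] [281.7 169.7]
54 [515.5, -220.5] [273.4 161.8] [281.7 169.2]
54 [518, -216.5] [273.4 162.9] [281.7 170.4]
```

Call:
carry_out:
  dp:
    - [0.1, 0.25, 0]
    - [0.1, 0.2, 0]
    - [0, 0, 0.4]
    - [0, 0, 0.5]
    - [0, 0, 0.5]
    - [0, 0, 0.3]
    - [0, 0, 0.1]
    - [0, 0, 0]
    - [0, 0, 0]
    - [0, 0, 0]
  dr:
    - [0, 0, 0]
    - [0, 0, 0]
    - [0, 0, 0]
    - [0, 0, 0]
    - [0, 0, 0]
    - [0, 0, 0]
    - [0, 0, 0]
    - [0, 0, 0]
    - [0, 0, 0]
    - [0, 0, 0]

```text
time: 9.32
tool_pos: [529.4, -228.0, 105.7]
orientation: [3.034, -0.813, 0.002]
contact_force: [-0.5, 0.2, -0.9]
gripper_width: 19.5
finger_force: 25.0
```

```bash
python3 - <<'E'
from h import *
rows([529,-226.2,100]);s=robot.get_state();print(s['contact_force'],s['wrist_torque'])
E
```

```text
tool axes [[0.866, -0.5, 0.001], [-0.5, -0.866, -0.001], [0.001, -0.0, -1.0]] tcp [ 529.4 -228.   105.7]
shift tool mm [-1.3 -1.3  5.7] units [-0.05 -0.05  0.23]
[-0.47831335  0.15526402 -0.8681096 ] [ 0.08138077 -0.02126762  0.00501474]
```

Call:
carry_out:
  dp:
    - [-0.04, -0.05, 0.06]
    - [0, 0, 0.06]
    - [0, 0, 0.06]
    - [0, 0, 0.04]
    - [0, 0, 0]
    - [0, 0, 0]
  dr:
    - [0, 0, 0]
    - [0, 0, 0]
    - [0, 0, 0]
    - [0, 0, 0]
    - [0, 0, 0]
    - [0, 0, 0]

```text
time: 9.82
tool_pos: [528.7, -226.2, 99.7]
orientation: [3.034, -0.813, -0.0]
contact_force: [-0.8, 0.1, -0.1]
gripper_width: 19.9
finger_force: 25.0
```

Call:
carry_out:
  dp:
    - [0, 0, 0.04]
    - [0, 0, 0.04]
    - [0, 0, 0]
    - [0, 0, 0]
  dr:
    - [0, 0, 0]
    - [0, 0, 0]
    - [0, 0, 0]
    - [0, 0, 0]

```text
time: 10.15
tool_pos: [528.7, -226.2, 97.7]
orientation: [3.034, -0.813, -0.0]
contact_force: [0.3, 0.2, -1.2]
gripper_width: 20.0
finger_force: 25.0
```

Call:
carry_out:
  dp:
    - [0, 0, 0.04]
    - [0, 0, 0.04]
    - [0, 0, 0]
    - [0, 0, 0]
  dr:
    - [0, 0, 0]
    - [0, 0, 0]
    - [0, 0, 0]
    - [0, 0, 0]

```text
time: 10.48
tool_pos: [528.7, -226.1, 95.6]
orientation: [3.035, -0.813, -0.0]
contact_force: [0.0, -0.1, -0.7]
gripper_width: 19.6
finger_force: 25.0
```

Call:
carry_out:
  dp:
    - [0, 0, 0.04]
    - [0, 0, 0.02]
    - [0, 0, 0]
    - [0, 0, 0]
  dr:
    - [0, 0, 0]
    - [0, 0, 0]
    - [0, 0, 0]
    - [0, 0, 0]

```text
time: 10.82
tool_pos: [529.0, -226.3, 94.5]
orientation: [3.034, -0.813, 0.001]
contact_force: [0.2, -0.5, 3.0]
gripper_width: 19.8
finger_force: 25.0
```

Call:
carry_out:
  dp:
    - [0, 0, 0.04]
    - [0, 0, 0]
    - [0, 0, 0]
    - [0, 0, 0]
  dr:
    - [0, 0, 0]
    - [0, 0, 0]
    - [0, 0, 0]
    - [0, 0, 0]

```text
time: 11.15
tool_pos: [528.9, -226.2, 93.3]
orientation: [3.034, -0.813, 0.001]
contact_force: [-1.0, 0.3, 3.0]
gripper_width: 19.9
finger_force: 25.0
```

Call:
carry_out:
  dp:
    - [0, 0, 0.04]
    - [0, 0, 0]
    - [0, 0, 0]
    - [0, 0, 0]
  dr:
    - [0, 0, 0]
    - [0, 0, 0]
    - [0, 0, 0]
    - [0, 0, 0]

```text
time: 11.48
tool_pos: [528.9, -226.2, 92.3]
orientation: [3.034, -0.813, 0.001]
contact_force: [0.5, -0.7, 3.3]
gripper_width: 19.7
finger_force: 25.0
```

```bash
python3 - <<'E'
from h import *
rows([529,-226.2,92]);s=robot.get_state();print(s['contact_force'],s['wrist_torque'],s['gripper_width'])
E
```

```text
tool axes [[0.866, -0.5, 0.0], [-0.5, -0.866, -0.0], [0.0, -0.0, -1.0]] tcp [ 528.9 -226.2   92.3]
shift tool mm [ 0.1 -0.1  0.3] units [ 0.   -0.    0.01]
[ 0.52143281 -0.68483494  3.32270483] [ 0.14817604  0.02174195 -0.00806513] 19.73739407903899
```

Contact came at TCP z≈94.7, which puts the head top at about 52 mm. The force then stayed soft, as the spring should. Next I'll press to about 9 mm of travel.

Call:
carry_out:
  dp:
    - [0, 0, 0.05]
    - [0, 0, 0.05]
    - [0, 0, 0.05]
    - [0, 0, 0]
    - [0, 0, 0]
  dr:
    - [0, 0, 0]
    - [0, 0, 0]
    - [0, 0, 0]
    - [0, 0, 0]
    - [0, 0, 0]

```text
time: 11.9
tool_pos: [528.9, -226.2, 88.5]
orientation: [3.035, -0.813, 0.001]
contact_force: [0.9, 0.7, 4.6]
gripper_width: 19.7
finger_force: 25.0
```

Call:
carry_out:
  dp:
    - [0, 0, 0.05]
    - [0, 0, 0.05]
    - [0, 0, 0]
    - [0, 0, 0]
    - [0, 0, 0]
  dr:
    - [0, 0, 0]
    - [0, 0, 0]
    - [0, 0, 0]
    - [0, 0, 0]
    - [0, 0, 0]

```text
time: 12.32
tool_pos: [528.9, -226.2, 86.1]
orientation: [-3.035, 0.813, -0.001]
contact_force: [0.2, -0.2, 5.5]
gripper_width: 19.6
finger_force: 25.0
```

```bash
python3 - <<'E'
from h import *
rows([529,-226.2,85.7]);s=robot.get_state();print(s['contact_force'],s['wrist_torque'],s['gripper_width'])
p,d=get_image('scene')
a=p[140:185,250:310];cv2.imwrite('pics/c4.png',cv2.resize(a,(800,600),interpolation=cv2.INTER_CUBIC)[:,:,::-1])
E
```

```text
tool axes [[0.866, -0.5, 0.0], [-0.5, -0.866, -0.0], [0.0, -0.0, -1.0]] tcp [ 528.9 -226.2   86.1]
shift tool mm [ 0.1 -0.   0.4] units [ 0.   -0.    0.02]
[ 0.20967138 -0.2180173   5.53662934] [ 0.19854543 -0.03512708 -0.01791151] 19.572603973072592
```

View pics/c4.png

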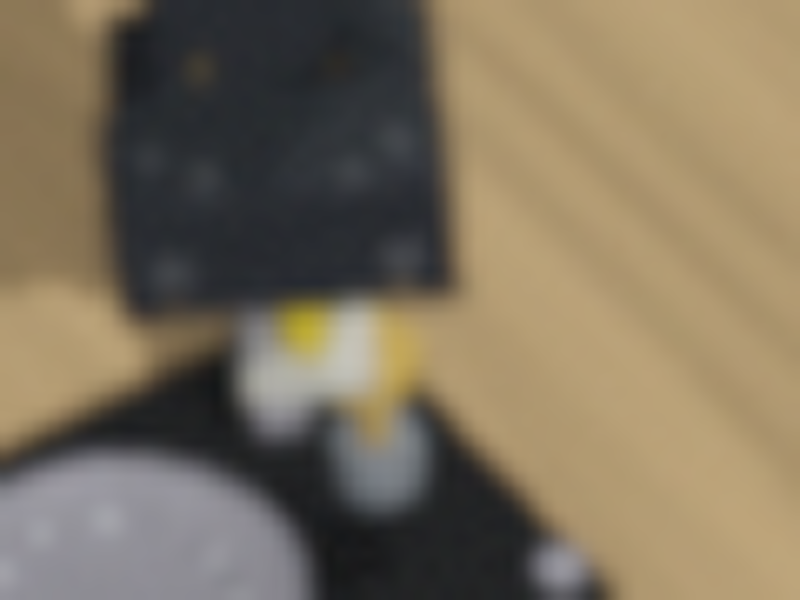

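The crop shows the plate on the head, the hook's foot at about (280,430) below head level and to the left, and the post shaft at (375,430). Next I'll slide towards the tester's -x.

Call:
carry_out:
  dp:
    - [-0.04, 0, 0]
    - [-0.04, 0, 0]
    - [-0.04, 0, 0]
    - [-0.04, 0, 0]
    - [-0.04, 0, 0]
    - [-0.04, 0, 0]
    - [0, 0, 0]
    - [0, 0, 0]
    - [0, 0, 0]
  dr:
    - [0, 0, 0]
    - [0, 0, 0]
    - [0, 0, 0]
    - [0, 0, 0]
    - [0, 0, 0]
    - [0, 0, 0]
    - [0, 0, 0]
    - [0, 0, 0]
    - [0, 0, 0]

```text
time: 13.12
tool_pos: [525.8, -224.3, 86.7]
orientation: [3.034, -0.813, 0.008]
contact_force: [2.1, -1.3, 5.8]
gripper_width: 19.7
finger_force: 25.0
```

Call:
carry_out:
  dp:
    - [-0.04, 0, 0]
    - [-0.04, 0, 0]
    - [0, 0, 0]
    - [0, 0, 0]
    - [0, 0, 0]
  dr:
    - [0, 0, 0]
    - [0, 0, 0]
    - [0, 0, 0]
    - [0, 0, 0]
    - [0, 0, 0]

```text
time: 13.53
tool_pos: [524.1, -223.3, 86.7]
orientation: [3.034, -0.813, 0.009]
contact_force: [2.9, -0.1, 4.8]
gripper_width: 19.5
finger_force: 25.0
```

```bash
python3 - <<'E'
from h import *
rows([529,-226.2,85.7]);s=robot.get_state();f=s['contact_force'];print(f,f@TX,f@TY,s['wrist_torque'],s['gripper_width'])
E
```

```text
tool axes [[0.866, -0.5, 0.005], [-0.5, -0.866, -0.002], [0.005, -0.001, -1.0]] tcp [ 524.1 -223.3   86.7]
shift tool mm [5.7 0.1 1.1] units [0.23 0.   0.04]
[ 2.94150705 -0.13348825  4.79857675] 2.6141639562561125 1.355149305466835 [-0.20597403 -0.57945948  0.0161153 ] 19.549092635907865
```

Call:
carry_out:
  dp:
    - [-0.04, 0, 0]
    - [-0.04, 0, 0]
    - [0, 0, 0]
    - [0, 0, 0]
    - [0, 0, 0]
  dr:
    - [0, 0, 0]
    - [0, 0, 0]
    - [0, 0, 0]
    - [0, 0, 0]
    - [0, 0, 0]

```text
time: 13.95
tool_pos: [522.4, -222.3, 86.8]
orientation: [3.034, -0.813, 0.009]
contact_force: [3.3, -0.7, 5.1]
gripper_width: 19.6
finger_force: 25.0
```

Call:
carry_out:
  dp:
    - [-0.04, 0, 0]
    - [-0.04, 0, 0]
    - [0, 0, 0]
    - [0, 0, 0]
    - [0, 0, 0]
  dr:
    - [0, 0, 0]
    - [0, 0, 0]
    - [0, 0, 0]
    - [0, 0, 0]
    - [0, 0, 0]

```text
time: 14.37
tool_pos: [520.7, -221.3, 86.7]
orientation: [3.034, -0.813, 0.009]
contact_force: [2.5, -0.9, 4.9]
gripper_width: 19.7
finger_force: 25.0
```

```bash
python3 - <<'E'
from h import *
rows([529,-226.2,85.7]);s=robot.get_state();f=s['contact_force'];print(f,f@TX,f@TY,s['wrist_torque'],s['gripper_width'])
E
```

```text
tool axes [[0.866, -0.5, 0.005], [-0.5, -0.866, -0.002], [0.006, -0.001, -1.0]] tcp [ 520.7 -221.3   86.7]
shift tool mm [9.6 0.1 1.1] units [0.38 0.   0.04]
[ 2.48031457 -0.85944011  4.85581661] 2.577735477252967 0.4958603170331359 [-0.19306725 -0.60579339  0.01067235] 19.67450690917905
```

Call:
carry_out:
  dp:
    - [-0.04, 0, 0]
    - [0, 0, 0]
    - [0, 0, 0]
    - [0, 0, 0]
  dr:
    - [0, 0, 0]
    - [0, 0, 0]
    - [0, 0, 0]
    - [0, 0, 0]

```text
time: 14.7
tool_pos: [520.2, -220.9, 86.7]
orientation: [3.034, -0.813, 0.01]
contact_force: [5.4, -1.9, 5.3]
gripper_width: 19.5
finger_force: 25.0
```

Call:
carry_out:
  dp:
    - [-0.04, 0, 0]
    - [0, 0, 0]
    - [0, 0, 0]
    - [0, 0, 0]
  dr:
    - [0, 0, 0]
    - [0, 0, 0]
    - [0, 0, 0]
    - [0, 0, 0]

```text
time: 15.03
tool_pos: [519.7, -220.5, 86.7]
orientation: [3.034, -0.813, 0.011]
contact_force: [5.5, -2.6, 4.9]
gripper_width: 19.7
finger_force: 25.0
```

```bash
python3 - <<'E'
from h import *
rows([529,-226.2,85.7]);s=robot.get_state();f=s['contact_force'];print(f,f@TX,f@TY,s['wrist_torque'],s['gripper_width'])
p,d=get_image('scene')
a=p[140:185,250:310];cv2.imwrite('pics/c5.png',cv2.resize(a,(800,600),interpolation=cv2.INTER_CUBIC)[:,:,::-1])
E
```

```text
tool axes [[0.866, -0.5, 0.006], [-0.5, -0.866, -0.003], [0.007, -0.001, -1.0]] tcp [ 519.7 -220.5   86.7]
shift tool mm [10.9  0.3  1.1] units [0.44 0.01 0.04]
[ 5.49895129 -2.55584939  4.90331062] 6.040156208698831 0.5360451407858061 [-0.47876883 -1.32552589 -0.01300642] 19.710642116737045
```

View pics/c5.png

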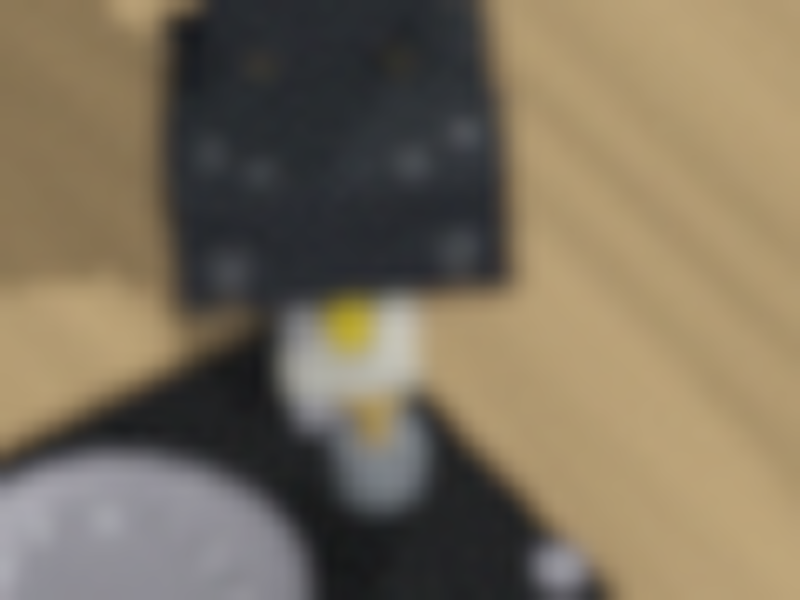

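The lateral force rose to 6 N after about 10.9 mm, so the shank is against the rim. The crop shows the shank close beside the post. I'll ease the side load, then raise until the spring closes the hook.

Call:
carry_out:
  dp:
    - [0.04, 0, 0]
    - [0.04, 0, 0]
    - [0, 0, 0]
    - [0, 0, 0]
  dr:
    - [0, 0, 0]
    - [0, 0, 0]
    - [0, 0, 0]
    - [0, 0, 0]

```text
time: 15.42
tool_pos: [520.1, -220.7, 86.6]
orientation: [3.034, -0.813, 0.006]
contact_force: [4.1, -0.5, 5.7]
gripper_width: 19.5
finger_force: 25.0
```

Call:
carry_out:
  dp:
    - [0, 0, -0.04]
    - [0, 0, -0.04]
    - [0, 0, -0.04]
    - [0, 0, 0]
    - [0, 0, 0]
    - [0, 0, 0]
  dr:
    - [0, 0, 0]
    - [0, 0, 0]
    - [0, 0, 0]
    - [0, 0, 0]
    - [0, 0, 0]
    - [0, 0, 0]

```text
time: 15.92
tool_pos: [519.9, -220.6, 89.3]
orientation: [3.034, -0.813, 0.005]
contact_force: [4.0, -1.9, 3.4]
gripper_width: 19.6
finger_force: 25.0
```

```bash
python3 - <<'E'
from h import *
rows([529,-226.2,90.7]);s=robot.get_state();f=s['contact_force'];print(f,f@TX,f@TY,s['wrist_torque'],s['gripper_width'])
E
```

```text
tool axes [[0.866, -0.5, 0.003], [-0.5, -0.866, -0.001], [0.003, -0.001, -1.0]] tcp [ 519.9 -220.6   89.3]
shift tool mm [10.7  0.2 -1.3] units [ 0.43  0.01 -0.05]
[ 4.03371119 -1.85684917  3.44563251] 4.421720948407028 0.40877704098090495 [-0.33753384 -1.10491954 -0.01131406] 19.56295978105273
```

Call:
carry_out:
  dp:
    - [0.05, 0, 0]
    - [0.05, 0, 0]
    - [0.04, 0, 0]
    - [0, 0, 0]
    - [0, 0, 0]
  dr:
    - [0, 0, 0]
    - [0, 0, 0]
    - [0, 0, 0]
    - [0, 0, 0]
    - [0, 0, 0]

```text
time: 16.33
tool_pos: [520.5, -221.1, 89.0]
orientation: [-3.034, 0.813, 0.004]
contact_force: [1.7, -0.3, 6.5]
gripper_width: 19.5
finger_force: 25.0
```

Call:
carry_out:
  dp:
    - [0, 0, -0.04]
    - [0, 0, 0]
    - [0, 0, 0]
    - [0, 0, 0]
  dr:
    - [0, 0, 0]
    - [0, 0, 0]
    - [0, 0, 0]
    - [0, 0, 0]

```text
time: 16.67
tool_pos: [520.6, -221.2, 89.8]
orientation: [-3.034, 0.813, 0.003]
contact_force: [1.2, 0.6, 5.7]
gripper_width: 20.0
finger_force: 25.0
```

```bash
python3 - <<'E'
from h import *
rows([529,-226.2,90.7]);s=robot.get_state();f=s['contact_force'];print(f,f@TX,f@TY,s['wrist_torque'],s['gripper_width'])
E
```

```text
tool axes [[0.866, -0.5, -0.002], [-0.5, -0.866, 0.001], [-0.002, -0.0, -1.0]] tcp [ 520.6 -221.2   89.8]
shift tool mm [ 9.8  0.1 -1. ] units [ 0.39  0.   -0.04]
[1.19376584 0.55059506 5.74261665] 0.7585340123124688 1.0737122231276266 [ 0.42178062 -0.22900397 -0.0424665 ] 19.993759342807685
```

Call:
carry_out:
  dp:
    - [0, 0, -0.04]
    - [0, 0, 0]
    - [0, 0, 0]
    - [0, 0, 0]
  dr:
    - [0, 0, 0]
    - [0, 0, 0]
    - [0, 0, 0]
    - [0, 0, 0]

```text
time: 17.0
tool_pos: [520.8, -221.4, 90.8]
orientation: [-3.034, 0.813, 0.002]
contact_force: [0.2, 1.8, 3.6]
gripper_width: 20.1
finger_force: 25.0
```

Call:
carry_out:
  dp:
    - [0, 0, -0.03]
    - [0, 0, 0]
    - [0, 0, 0]
    - [0, 0, 0]
  dr:
    - [0, 0, 0]
    - [0, 0, 0]
    - [0, 0, 0]
    - [0, 0, 0]

```text
time: 17.33
tool_pos: [520.8, -221.5, 91.3]
orientation: [-3.034, 0.813, 0.002]
contact_force: [1.3, 1.8, -2.3]
gripper_width: 19.9
finger_force: 25.0
```

Call:
carry_out:
  dp:
    - [0, -0.05, 0.02]
    - [0, 0, 0]
    - [0, 0, 0]
  dr:
    - [0, 0, 0]
    - [0, 0, 0]
    - [0, 0, 0]

```text
time: 17.58
tool_pos: [521.0, -221.3, 91.2]
orientation: [3.033, -0.814, -0.002]
contact_force: [-1.3, 0.8, 2.6]
gripper_width: 19.5
finger_force: 25.0
```

```bash
python3 - <<'E'
from h import *
rows([520.5,-221.3,90.7]);s=robot.get_state();f=s['contact_force'];print(f,f@TX,f@TY,s['wrist_torque'],s['gripper_width'])
E
```

```text
tool axes [[0.866, -0.501, -0.002], [-0.501, -0.866, -0.0], [-0.001, 0.001, -1.0]] tcp [ 521.  -221.3   91.2]
shift tool mm [-0.5  0.2  0.5] units [-0.02  0.01  0.02]
[-1.31076928  0.81292123  2.58541135] -1.5416201080174146 0.04862579392811576 [0.28731178 0.47348137 0.01588135] 19.456078403421348
```

Call:
carry_out:
  dp:
    - [0, 0, 0]
    - [0, 0, 0]
    - [0, 0, 0]
    - [0, 0, 0]
    - [0, 0, 0]
    - [0, 0, 0]
    - [0, 0, 0]
    - [0, 0, 0]
  dr:
    - [0, 0, 0]
    - [0, 0, 0]
    - [0, 0, 0]
    - [0, 0, 0]
    - [0, 0, 0]
    - [0, 0, 0]
    - [0, 0, 0]
    - [0, 0, 0]
  gripper: 0.2

```text
time: 18.25
tool_pos: [522.0, -220.9, 91.2]
orientation: [3.034, -0.813, 0.0]
contact_force: [1.0, 0.8, -0.1]
gripper_width: 70.3
finger_force: 0.0
```

Call:
carry_out:
  dp:
    - [0, 0, -0.2]
    - [0, 0, -0.5]
    - [0, 0, -0.8]
    - [0, 0, -0.8]
    - [0, 0, -0.8]
    - [0, 0, -0.8]
    - [0, 0, 0]
    - [0, 0, 0]
  dr:
    - [0, 0, 0]
    - [0, 0, 0]
    - [0, 0, 0]
    - [0, 0, 0]
    - [0, 0, 0]
    - [0, 0, 0]
    - [0, 0, 0]
    - [0, 0, 0]

```text
time: 18.92
tool_pos: [522.6, -221.1, 189.8]
orientation: [3.034, -0.813, 0.004]
contact_force: [1.0, 0.5, -0.4]
gripper_width: 70.4
finger_force: 0.0
```

```bash
python3 - <<'E'
from h import *
s=robot.get_state();print(s['contact_force'],s['gripper_width'],s['tool_pos'])
p,d=get_image('scene');C=cloud('scene',d)
a=p[130:190,245:325];cv2.imwrite('pics/c6.png',cv2.resize(a,(800,600),interpolation=cv2.INTER_CUBIC)[:,:,::-1])
hsv=cv2.cvtColor(p,cv2.COLOR_RGB2HSV).astype(int);m=((hsv[...,0]<6)|(hsv[...,0]>174))&(hsv[...,1]>140)&(hsv[...,2]>90);m[:,:245]=0;m[:,325:]=0;m[:125]=0;m[190:]=0
v,u=np.nonzero(m);print('red',len(u),u.mean() if len(u) else 0,v.mean() if len(u) else 0,np.nanpercentile(C[m],95,axis=0),np.nanmedian(C[m],0))
E
```

```text
[ 0.9918711   0.51180209 -0.36739518] 70.36001234507667 [ 522.58365315 -221.10677401  189.83804262]
red 54 274.25925925925924 153.37037037037038 [ 533.66040986 -209.07036633  116.71737675] [ 525.98563291 -214.18573882  111.89338211]
```

View pics/c6.png

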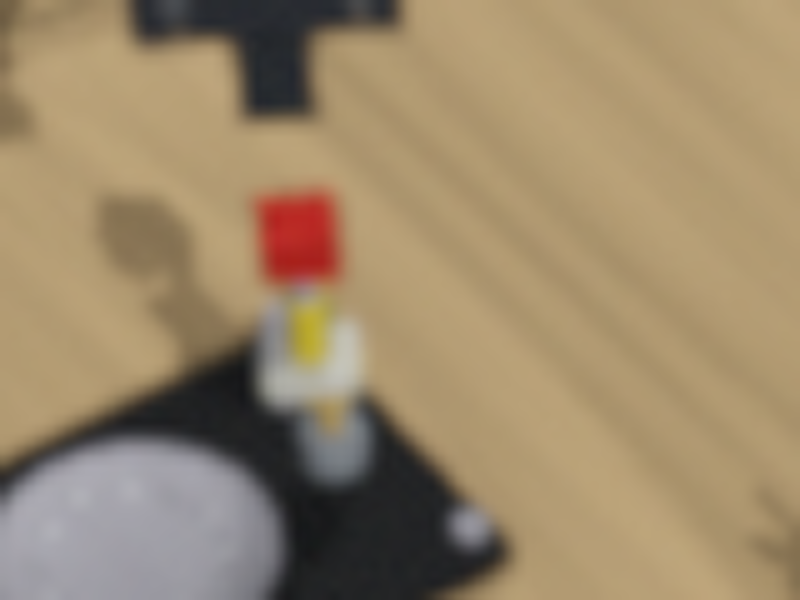

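The crop shows the tester standing upright on the post, knob at (298,235) and plate at (309,370). The gripper is well clear above it. The seat error I estimate is 1–2 mm, so I'm handing in.

```bash
python3 -c "
from bench import robot
print(robot.close_job())"
```

```text
the job is handed in; nothing more can be done
None
```

I clipped the tester upright onto the post head, held by its spring alone with the gripper clear, and handed the job in at about 19 s; the hand-in gave no verdict. My estimate is that the seat point is 1–2 mm off the post's axis, and the highest force I read was about 8 N at the wrist.

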